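# Unplug the show rods

### The arm

A 6-joint arm with a two-finger parallel gripper is mounted at the origin on the work surface. World frame = base frame: x ahead of the robot, y to its left, z up, the work surface at z = 0. Lengths are in m, angles in degrees, forces in N, time in s.
With the tool pointing down it reaches from about 0.35 to 0.725 m from the base axis. Payload 6 kg.
Tool frame: the origin (TCP) lies midway between the tips of the shut fingers; the grasp point (between the pads) lies 19 mm behind it (bot.hold_point_z is the distance from the TCP to the grasp point, in m); x points along the fingers, z is the direction in which the jaws open and shut, and the axes are right-handed (so a half turn about x gives the same grasp; the last joint's range is limited). The gripper opens to 85 mm and grips with 20 to 120 N. Pads are 22 mm wide; open, the fingers measure 114 mm over their backs; the gripper's body (76 mm by 85 mm) begins 54 mm behind the grasp point. The pads swing forward as they close: fully open they stand 13 mm farther back than shut.
Start: joints at [-47.172, 2.303, 4.859, 0, -92.561, -19.12], TCP at [0.241, -0.549, 0.202] pointing down, gripper open.
Joint ranges: [-146.85, 146.85], [-73.84, 115.35], [-62.03, 85.46], [-188.31, 113.3], [-161.28, -10.13], [-171.36, 171.36]. Speed limits (degrees/s): [147.25, 147.25, 172.46, 180, 180, 180].

### API

Orientations are given as [roll, pitch, yaw] about the fixed x, y, z axes, in that order (R = Rz(yaw) Ry(pitch) Rx(roll)).
In Python, from bench import bot, get_image, models gives the robot as it stands.
- The arm moves only by the tool step_arm, never from a script. Its argument "deltas" is a list of rows, each an object with "translation": the shift along the tool's x, y, z in cm, a list of three; "twist": the turn about the tool's x in rad; "gripper": the finger opening in cm, from 0 to 8.54. In form: [{"translation": [dx, dy, dz], "twist": twist, "gripper": gripper}, ...]. A call has 1 to 12 rows; each row shifts and turns the commanded pose from where the row before left it, along the tool's axes as they then stand; what a row does not reach is not made up. A row lasts 1/10 s, in which the tool goes at most 50 mm and 8.59 degrees, less where a joint would pass 70% of its speed; a pose out of reach is approached as far as the arm can. A call is refused whole if a number of a shift passes 5 or a number of a turn 0.15, either way. A call with a gripper value outside its range is refused whole. The fingers move at their own pace and stop on an object; "grip_force" is the grip in N (left out, the last holds). Time passes only in rows, so rows that do not move let the fingers close. It gives the time, the measured TCP pose, the force and the opening at its end, in the units of the state.
- bot.observe(): the state, without advancing time (a new reading comes with each control period).
- get_image(name): name is "scene" or "top" or "wrist"; returns a dict with "pixels" (400x640x3 uint8, red, green, blue), "depth" (400x640 float32, m along the optical axis (not along the pixel's ray), 0 where there is no reading), "vertical_fov" (degrees; the focal length in pixels is half the picture's height over the tangent of half this angle, whatever the lens; pixels are square), "cx", "cy" (the principal point, pixels), "extrinsics" (4x4, takes a point from camera to world coordinates); the wrist camera has in their place "mount" (4x4, takes a point from camera to tool coordinates, whose origin is the TCP and whose axes are the tool frame's). Camera axes: x right, y down, z forward; pixel columns grow to the right and rows downward; lengths in m; the calibration is good to about 2 mm. A picture is of the moment at which its call begins: read the wrist's pose just before it.
- bot.finish_job(): hands the job in, once; it reports no verdict.
Trained networks look in a picture, given as the dict that the camera call returned (one of the last four; its "shot" number tells which), for a name from the list of things; names that differ only in an ending like _2 or _b are one class to them, and where a whole thing is asked for, a point or a joint stands for the part that bears it (a point fixed in the world has none). Each returns a list of dicts, best first, with "score" (0 to 1); they miss things now and then, are a little off and sometimes report something else, mostly with a low value. They report only what shows in the picture. A call takes as long as a camera call. They do not tell look-alikes from the thing itself.
- models.boxes_of(picture, thing): "point" ([column, row] in pixels, amid what is visible of it).
- models.masks_of(picture, thing): "mask" (400x640 bool, what is visible of it) and "point" ([column, row] in pixels, amid what is visible of it).
The state is a dict: "clock": time; "q": joint angles; "dq": joint speeds; "joint_torque": joint torques, N m; "ee_pos": TCP position; "eef_rot": TCP orientation; "wrist_force": force on the tool from outside, world axes, zero at the start; "torque": the same for the moment, N m; "gripper_width": finger opening in m.
Only numpy, scipy, OpenCV 4.12 (cv2) and the standard library are available. Lean on these libraries where they do the work, as an engineer would, in place of code of your own. Each camera call takes 0.05 s, during which the arm holds its last target. There are 200 camera calls.

### The job

Someone left the horn comb lying on the rod cradle: first move it off and lay it flat in the middle of the green tile. Then pull the red and the yellow control rods out of the sprung bamboo stand and lay each in the notches of its own colour on the cradle, its handle resting centred across both rails. Leave the blue rod plugged in, and do not shift the drum, jar, flag holder, puppet, mallet, glue bottle or black bowl.

Things in the scene. Friction and masses are not known exactly. Their poses are not given: they have to be found in the camera images.
- stand: Bamboo stand, fixed, left or right of the middle, block 60 (x) by 170 (y) by 96 high. Origin at table level under the middle rod's handle; front face at x = +47. Three level bores 16 square, 51 deep, open in the front face at y = +56, 0, -56, axis 75 above the table. A plugged rod has its origin at x = -10 and its x axis along the stand's; it comes out along -x, free after 50.
- pin1 (a joint): Sprung brass detent pin of the middle bore (the other two are alike): upright, its knob on top of the stand, up to 112 above the table. 0 = down in the plug's groove, positive = pushed up (m). Pulling a rod takes roughly 6 to 15 N over the first 7 mm, then the plug slides easily. Nothing to press.
- rod_red: Red control rod, level, axis 75 above the table: painted handle 110 long, 18 in diameter, a black band near each end; then a bare wood plug 50 long, 14 in diameter, with a groove 84 from the origin. Origin: handle's centre, on the axis; x runs toward the plug tip (+105). 50 to 100 g. Starts in any of the stand's three bores, free end toward the robot.
- rod_yellow: Yellow control rod, level, axis 75 above the table: painted handle 110 long, 18 in diameter, a black band near each end; then a bare wood plug 50 long, 14 in diameter, with a groove 84 from the origin. Origin: handle's centre, on the axis; x runs toward the plug tip (+105). 50 to 100 g. Starts in any of the stand's three bores, free end toward the robot.
- rod_blue: Blue control rod, level, axis 75 above the table: painted handle 110 long, 18 in diameter, a black band near each end; then a bare wood plug 50 long, 14 in diameter, with a groove 84 from the origin. Origin: handle's centre, on the axis; x runs toward the plug tip (+105). 50 to 100 g. Starts in any of the stand's three bores, free end toward the robot. Leave it in.
- cradle: Rod cradle, fixed: base board 110 (x) by 128 (y), 10 high; two upright cross rails 12 thick, 124 long along y, tops 58 above the table, centred at x = -36 and +36 (60 clear between). Each has two open-topped notches 26 wide, floor 40 above the table, at y = +30 (painted red) and y = -30 (painted yellow). Origin: centre of its underside. On the other side from the stand.
- place_red (a point): Where the red rod's origin belongs: midway between the rails, in line with the red notches, 49 above the table. x runs along the lying rod; the rod may point either way.
- place_yellow (a point): The same for the yellow rod and the yellow notches.
- comb: Dark brown horn comb, flat, 120 long (x), 48 wide (y), 9 thick, about 50 g, solid enough to be pinched across its width. Origin: centre of its underside. Starts flat on the cradle's rail tops, 58 above the table, over the notches.
- green_tile: Green glazed tile fixed flat on the table, 160 (x) by 100 (y), 8 thick. Origin: centre of its underside.
- drum: Lacquered drum, red with black bands and a pale skin, 90 in diameter, 70 high, standing behind the stand. Origin: centre of its underside. Leave alone.
- paint_jar: Amber jar with a black cap, 44 in diameter, 85 high, standing in front of the stand; its near side is about 70 from the rods' free ends, so a pulled rod must be lifted soon after it is out. Origin: centre of its underside. Leave alone.
- flag_holder: Gilded flag holder, foot 64 in diameter, with three small flags, 192 high and 65 wide at the top, standing beyond the cradle. Origin: centre of its underside. Leave alone.
- puppet: Small red-robed puppet on a black foot 80 in diameter, 191 high, standing between stand and cradle, toward the back. Origin: centre of its underside. Leave alone.
- mallet: Wooden mallet, 220 long, lying at the left side. Origin: below its middle. Leave alone.
- lacquer_bowl: Empty black lacquer bowl, mouth up, 60 in diameter, 35 high, standing in front of the cradle. Origin: centre of its underside. Leave alone.
- glue: White glue bottle, 56 in diameter, 140 high, at the right side. Origin: centre of its underside. Leave alone.
Things that resemble listed ones, but are neither listed nor needed, are in the scene too. Of the things that look like the green_tile, the middle-sized one is meant.

How it is judged (in metres and radians):
On the way, in this order (a step that is already met when the one before it is completed fails the run):
1. the comb lies released on the green tile while both rods are still to be laid (horizontal distance between comb and green_tile below 0.04 m and height (world z) of comb between 0.004 and 0.013 m and angle between comb's own z axis and vertical below 0.1 rad and contact force between the fingers and comb below 0.1 N), for 0.2 s.
2. one of the two rods lies in the notches of its colour (((x of rod_red in the frame of place_red between -0.025 and 0.025 m and y of rod_red in the frame of place_red between -0.008 and 0.008 m and z of rod_red in the frame of place_red between -0.007 and 0.007 m and angle between the x axis of rod_red and the x axis of cradle, either way round below 0.15 rad and contact force between the fingers and rod_red below 0.1 N and linear speed of rod_red below 0.03 m/s) or (x of rod_yellow in the frame of place_yellow between -0.025 and 0.025 m and y of rod_yellow in the frame of place_yellow between -0.008 and 0.008 m and z of rod_yellow in the frame of place_yellow between -0.007 and 0.007 m and angle between the x axis of rod_yellow and the x axis of cradle, either way round below 0.15 rad and contact force between the fingers and rod_yellow below 0.1 N and linear speed of rod_yellow below 0.03 m/s))), for 0.2 s.
At the end, for the whole second after the job is handed in: Red and yellow rods lie released in their own notches: centre within 25 mm along, 8 mm across, 7 mm in height of the place, aligned to 0.15 rad. Comb flat and released on the green tile, centres within 40 mm. Blue rod still plugged in, moved under 8 mm (all of step 1 and x of rod_red in the frame of place_red between -0.025 and 0.025 m and y of rod_red in the frame of place_red between -0.008 and 0.008 m and z of rod_red in the frame of place_red between -0.007 and 0.007 m and angle between the x axis of each of rod_red, rod_yellow and the x axis of cradle, either way round below 0.15 rad and contact force between the fingers and rod_red below 0.1 N and linear speed of each of rod_red, rod_yellow below 0.03 m/s and x of rod_yellow in the frame of place_yellow between -0.025 and 0.025 m and y of rod_yellow in the frame of place_yellow between -0.008 and 0.008 m and z of rod_yellow in the frame of place_yellow between -0.007 and 0.007 m and contact force between the fingers and rod_yellow below 0.1 N and distance of rod_blue from where it was at the start of the episode below 0.008 m); the robot touches nothing.
It fails at once if the blue rod is pulled or pushed more than 8 mm (distance of rod_blue from where it was at the start of the episode above 0.008 m).
It fails at once if the drum, jar, flag holder, puppet, mallet, glue bottle or black bowl is shifted more than 20 mm or knocked over (distance of any of drum, paint_jar, flag_holder, puppet, mallet, glue, lacquer_bowl from where it was at the start of the episode above 0.02 m or angle between any of drum, paint_jar, flag_holder, puppet, glue, lacquer_bowl's own z axis and vertical above 0.5 rad).
It also fails if it takes over 72 s, if anything falls off the work surface, if the arm or the gripper's body presses on something with over 40 N, if the wrist force passes 120 N, or if a joint passes its speed limit or range.

## Working session

There is one attempt and no reset: what is moved stays moved. The work goes in short steps, Python scripts to look and compute and a tool call to move; the robot and the scene stay as the last step left them, time stands still between calls to the robot, and variables do not carry over. Pictures are saved under pics/ and viewed, about 8 in all and at most 12, crops included, and the job is handed in when it is done.

Besides the shell and the picture viewer there is one more tool, called after "Emit:" as name(argument=value, ...), one argument or row to a line, values as JSON. step_arm: Moves the arm, as the interface text tells. Its arguments: {"type":"object","properties":{"deltas":{"type":"array","items":{"type":"object","properties":{"translation":{"type":"array","items":{"type":"number"}},"twist":{"type":"number"},"gripper":{"type":"number"}}}},"grip_force":{"type":"number"}},"required":["deltas"]}

```bash
mkdir -p pics
cat > h.py <<'E'
import numpy as np, cv2
from bench import bot, get_image, models
from scipy.spatial.transform import Rotation as Ro
def K(p):
    f=200/np.tan(np.radians(p["vertical_fov"])/2); return f,p["cx"],p["cy"]
def tool():
    s=bot.observe(); T=np.eye(4); T[:3,:3]=Ro.from_euler('xyz',s["eef_rot"],degrees=True).as_matrix(); T[:3,3]=s["ee_pos"]; return T
def shoot(n):
    T=tool(); p=get_image(n)
    p["E"]=np.array(p["extrinsics"]) if "extrinsics" in p else T@np.array(p["mount"])
    return p
def cloud(p):
    f,cx,cy=K(p); d=p["depth"]; v,u=np.mgrid[0:400,0:640]
    P=np.stack([(u-cx)/f*d,(v-cy)/f*d,d],-1); W=P@p["E"][:3,:3].T+p["E"][:3,3]; W[d<=0]=np.nan; return W
def save(p,n): cv2.imwrite("pics/"+n,p["pixels"][:,:,::-1])
E
cat > a.py <<'E'
from h import *
print(bot.observe())
a=shoot("scene");b=shoot("top")
cv2.imwrite("pics/a.png",cv2.resize(np.vstack([a["pixels"],b["pixels"]])[:,:,::-1],(480,600)))
save(a,"scene.png");save(b,"top.png")
for p,n in((a,"scene"),(b,"top")):
    W=cloud(p)
    for t in "stand rod_red rod_yellow rod_blue cradle comb green_tile drum paint_jar flag_holder puppet mallet lacquer_bowl glue".split():
        for r in models.masks_of(p,t)[:3]:
            m=r["mask"]; w=W[m]; w=w[~np.isnan(w[:,0])]
            if len(w): print(n,t,round(r["score"],2),np.round(r["point"]),m.sum(),"med",np.round(np.median(w,0),3),"lo",np.round(np.percentile(w,2,0),3),"hi",np.round(np.percentile(w,98,0),3))
E
python3 a.py
```

```text
{'clock': 0.0, 'q': array([-4.71721957e+01,  2.33905814e+00,  4.80319404e+00, -2.71905198e-02,
       -9.25595666e+01, -1.91188866e+01]), 'dq': array([-0.0073381 , -0.01689298, -0.01204775,  0.0949265 , -0.10537884,
       -0.08148517]), 'joint_torque': array([-5.26892982e-04, -3.68202531e+01,  3.47430182e+01,  6.93286523e+00,
       -5.27007491e-03,  1.55059769e-05]), 'ee_pos': array([ 0.2411836 , -0.54899598,  0.20148111]), 'eef_rot': array([  3.22926604,  89.90077838, 116.93937543]), 'wrist_force': array([-0.20111239,  0.06510817, -0.20339622]), 'torque': array([0.01810925, 0.03336609, 0.00100538]), 'gripper_width': 0.08538524959598835}
scene stand 0.66 [312. 284.] 2136 med [ 0.659 -0.286  0.096] lo [ 0.614 -0.349  0.008] hi [ 0.688 -0.181  0.114]
scene rod_red 0.75 [292. 253.] 264 med [ 0.551 -0.221  0.082] lo [ 0.502 -0.233  0.001] hi [ 0.604 -0.158  0.088]
scene rod_yellow 0.56 [283. 267.] 261 med [ 0.558 -0.277  0.082] lo [ 0.507 -0.289  0.003] hi [ 0.61  -0.228  0.088]
scene rod_blue 0.69 [274. 286.] 287 med [ 0.568 -0.333  0.082] lo [ 0.517 -0.345  0.048] hi [ 0.62  -0.315  
[... 3553 characters left out ...]
022] lo [ 0.678  0.278 -0.002] hi [0.772 0.352 0.188]
top flag_holder 0.57 [400. 170.] 270 med [ 0.553 -0.218  0.081] lo [ 0.5   -0.243  0.001] hi [ 0.607 -0.206  0.087]
top puppet 0.86 [322. 119.] 840 med [0.688 0.01  0.114] lo [ 0.67  -0.025  0.007] hi [0.721 0.047 0.188]
top puppet 0.49 [237. 172.] 996 med [0.564 0.232 0.013] lo [0.514 0.17  0.005] hi [0.63  0.305 0.062]
top lacquer_bowl 0.87 [253. 208.] 317 med [0.453 0.202 0.019] lo [0.426 0.172 0.003] hi [0.477 0.224 0.039]
top glue 0.7 [497. 176.] 556 med [ 0.534 -0.484  0.093] lo [ 0.514 -0.516  0.004] hi [ 0.564 -0.468  0.144]
top glue 0.2 [400. 169.] 273 med [ 0.556 -0.218  0.081] lo [ 0.5   -0.24   0.006] hi [ 0.609 -0.206  0.087]
```

View pics/top.png

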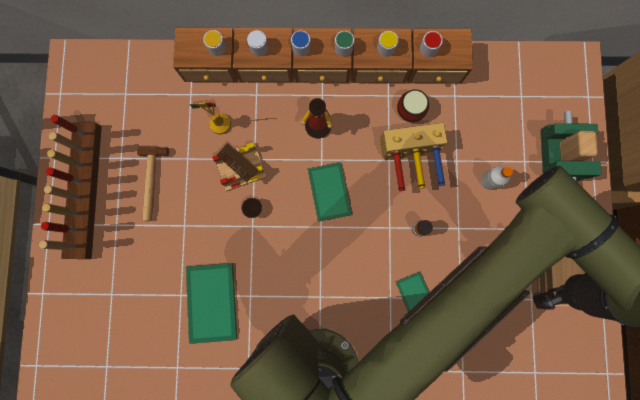

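The top view has three green tiles: a large one at (212,303), about 205×134 mm; one at (328,192), about 150×106 mm; and a small one partly hidden at (413,288). The (328,192) tile is the middle-sized one and fits 160×100. The rods, left to right, are red (400,172), yellow (418,166) and blue (439,165). The comb lies on the cradle at (238,161). I'll fit poses and confirm in one crop.

```bash
cat > b.py <<'E'
from h import *
from scipy.spatial import cKDTree
ps=[shoot("scene"),shoot("top")]
def pick(p,t,near):
    W=cloud(p);best=None
    for r in models.masks_of(p,t):
        w=W[r["mask"]];w=w[~np.isnan(w[:,0])]
        if len(w)and np.linalg.norm(np.median(w,0)[:2]-near)<.05: return w
for p,n in zip(ps,("scene","top")):
  for t,near,z in(("comb",(.577,.236),(.06,.08)),("green_tile",(.504,-.026),(.004,.018)),("rod_red",(.551,-.22),(.068,.1)),("rod_yellow",(.561,-.275),(.068,.1)),("rod_blue",(.568,-.33),(.068,.1))):
    w=pick(p,t,near)
    if w is None: print(n,t,None);continue
    w=w[(w[:,2]>z[0])&(w[:,2]<z[1])]
    # drop stray points
    q=w[:,:2]; d=cKDTree(q).query(q,6)[0][:,-1]; w=w[d<np.percentile(d,97)]
    (c,s,a)=cv2.minAreaRect((w[:,:2]*1000).astype(np.float32))
    if s[0]<s[1]: a+=90; s=s[::-1]
    print(n,t,np.round(c,1),np.round(s,1),"long axis yaw",round((a+90)%180-90,1),"z",np.round(np.percentile(w[:,2],[10,50,90]),4))
p=ps[1];W=cloud(p)
# rail tops etc.: points of cradle by height
k=(abs(W[...,0]-.577)<.1)&(abs(W[...,1]-.236)<.1)
for lo,hi in((.05,.063),(.064,.08),(.004,.016)):
    w=W[k&(W[...,2]>lo)&(W[...,2]<hi)]
    (c,s,a)=cv2.minAreaRect((w[:,:2]*1000).astype(np.float32)); print(lo,len(w),np.round(c),np.round(s),round(a,1))
im=p["pixels"][90:230,195:455]; cv2.imwrite("pics/crop.png",cv2.resize(im[:,:,::-1],(780,420),interpolation=cv2.INTER_CUBIC))
E
python3 b.py
```

```text
scene comb [577.3 238.2] [118.2  52.6] long axis yaw 46.8 z [0.0651 0.0692 0.0724]
scene green_tile [505.7 -26.1] [160.7 100.9] long axis yaw 13.1 z [0.0075 0.0109 0.0142]
scene rod_red [ 552.1 -220.9] [109.2  18.6] long axis yaw 8.8 z [0.0747 0.0821 0.0859]
scene rod_yellow [ 560.4 -275.3] [108.7  18. ] long axis yaw 8.1 z [0.0755 0.0823 0.086 ]
scene rod_blue [ 568.7 -331.4] [110.2  17.2] long axis yaw 8.3 z [0.0759 0.0823 0.0859]
top comb [576.7 238.4] [120.1  48. ] long axis yaw 49.0 z [0.0631 0.0667 0.0703]
top green_tile [504.6 -25.2] [160.   98.3] long axis yaw 11.8 z [0.0059 0.0091 0.0126]
top rod_red [ 553.9 -218.4] [112.5  17.8] long axis yaw 8.4 z [0.0767 0.0807 0.0851]
top rod_yellow None
top rod_blue [ 567.6 -329. ] [108.   16.9] long axis yaw 8.8 z [0.0775 0.0814 0.0852]
0.05 234 [578. 240.] [123. 124.] 20.3
0.064 546 [576. 241.] [107. 121.] 0.4
0.004 989 [578. 235.] [198. 198.] 0.2
```

View pics/crop.png

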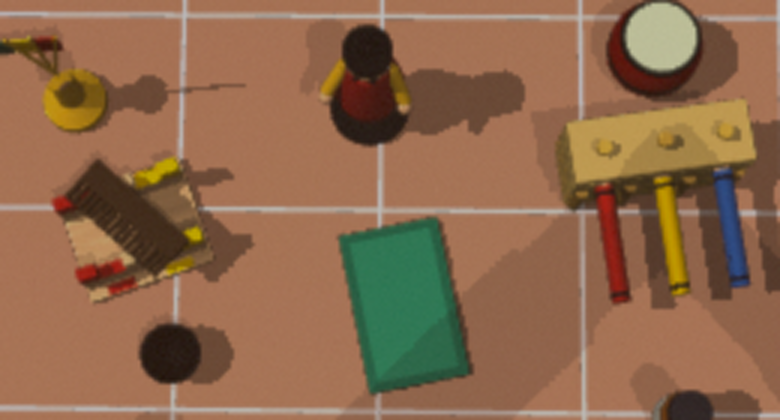

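The crop agrees: the comb at about (125,215) lies diagonally on the cradle, with red notches on the left and yellow on the right. The middle tile at (405,305) measures 160×100, so it's the right one. Next I'll plan the approach.

```bash
cat > go.py <<'E'
from h import *; import sys
def plan(x,y,z,jaw=None):
    T=tool(); R=T[:3,:3]; zj=R[:,2]; cur=np.degrees(np.arctan2(zj[1],zj[0]))
    d=R.T@(np.array([x,y,z])-T[:3,3])*100
    s="pos %s jaw %.1f w %.4f F %s\n delta cm %s |%.1f|"%(np.round(T[:3,3],4),cur,bot.observe()["gripper_width"],np.round(bot.observe()["wrist_force"],1),np.round(d,2),np.linalg.norm(d))
    if jaw is not None:
        for j in (jaw,):
            e=(j-cur+90)%180-90; s+="\n turn world z %.1f deg -> twist %.3f rad (tool x down)"%(e,-np.radians(e))
    print(s,"tilt",np.round(R[:,0],4), "q6",round(bot.observe()["q"][5],1),"t",bot.observe()["clock"])
if __name__=="__main__": plan(*map(float,sys.argv[1:]))
E
python3 go.py .577 .238 .20 138
```

```text
pos [ 0.2413 -0.5493  0.2025] jaw 113.7 w 0.0852 F [0.3 0.5 0. ]
 delta cm [  0.25 -62.4   58.59] |85.6|
 turn world z 24.3 deg -> twist -0.424 rad (tool x down) tilt [-0.  0. -1.] q6 -19.1 t 2.1
```

Emit:
step_arm(
  deltas=[
    {"translation":[0,-3.4,3.2],"twist":0,"gripper":7},
    {"translation":[0,-3.4,3.2],"twist":0,"gripper":7},
    {"translation":[0,-3.4,3.2],"twist":0,"gripper":7},
    {"translation":[0,-3.4,3.2],"twist":0,"gripper":7},
    {"translation":[0,-3.4,3.2],"twist":0,"gripper":7},
    {"translation":[0,-3.4,3.2],"twist":0,"gripper":7},
    {"translation":[0,-3.4,3.2],"twist":0,"gripper":7},
    {"translation":[0,-3.4,3.2],"twist":0,"gripper":7},
    {"translation":[0,-3.4,3.2],"twist":0,"gripper":7},
    {"translation":[0,-3.4,3.2],"twist":0,"gripper":7},
    {"translation":[0,-3.4,3.2],"twist":0,"gripper":7},
    {"translation":[0,-3.4,3.2],"twist":0,"gripper":7},
  ],
  grip_force=30,
)

```text
clock: 3.3
ee_pos: [0.4608, -0.0317, 0.203]
eef_rot: [-93.1, 89.9, 20.6]
wrist_force: [0.6, -0.6, -0.3]
gripper_width: 0.0698
```

Emit:
step_arm(
  deltas=[
    {"translation":[0,-3.4,3.2],"twist":0,"gripper":7},
    {"translation":[0,-3.4,3.2],"twist":0,"gripper":7},
    {"translation":[0,-3.4,3.2],"twist":0,"gripper":7},
    {"translation":[0,-3.4,3.2],"twist":0,"gripper":7},
    {"translation":[0,-3.4,3.2],"twist":0,"gripper":7},
    {"translation":[0,-3.4,3.2],"twist":0,"gripper":7},
    {"translation":[0,0,0],"twist":-0.14,"gripper":7},
    {"translation":[0,0,0],"twist":-0.14,"gripper":7},
    {"translation":[0,0,0],"twist":-0.144,"gripper":7},
    {"translation":[0,0,0],"twist":0,"gripper":7},
  ],
)

```text
clock: 4.3
ee_pos: [0.57, 0.2243, 0.2023]
eef_rot: [62.8, 90.0, -159.1]
wrist_force: [-0.2, 0.2, 0.6]
gripper_width: 0.0699
```

```bash
python3 go.py .577 .238 .20 138
python3 - <<'E'
from h import *
p=shoot("wrist"); W=cloud(p); save(p,"w1.png")
for r in models.masks_of(p,"comb")[:2]:
    w=W[r["mask"]];w=w[(w[:,2]>.058)&(w[:,2]<.08)]
    if len(w)<50: continue
    c,s,a=cv2.minAreaRect((w[:,:2]*1000).astype(np.float32))
    if s[0]<s[1]: a+=90
    print(r["score"],np.round(c,1),np.round(s,1),round((a+90)%180-90,1),np.percentile(w[:,2],[5,50,95]))
np.save("w1.npy",W)
E
```

```text
pos [0.57   0.2243 0.2023] jaw 138.1 w 0.0699 F [-0.2  0.2  0.6]
 delta cm [ 0.23 -1.49  0.4 ] |1.6|
 turn world z -0.1 deg -> twist 0.001 rad (tool x down) tilt [-3.e-04 -1.e-04 -1.e+00] q6 -82.1 t 4.3
0.84 [576.9 240.6] [120.1  48.2] 48.8 [0.06213948 0.06669928 0.0681294 ]
0.24 [702.8 302.6] [13.  24.9] -54.1 [0.05897221 0.06891433 0.07862091]
```

View pics/w1.png

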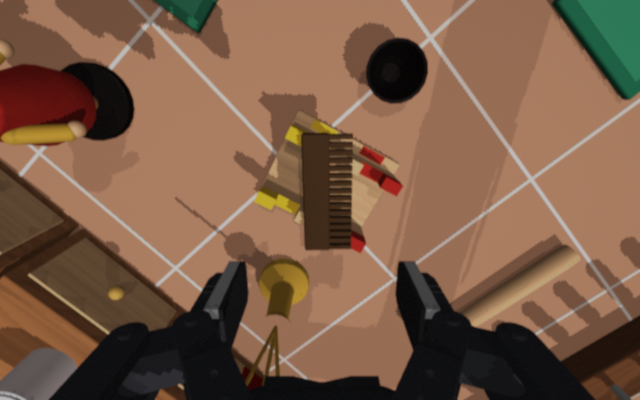

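The wrist view shows the comb at (327,190) on the cradle, the bowl clear at (397,70) and the flag holder at (283,280). I'll descend to the comb and grip it.

Emit:
step_arm(
  deltas=[
    {"translation":[2.0,-1.64,0.53],"twist":0,"gripper":7},
    {"translation":[4.5,0,0],"twist":0,"gripper":7},
    {"translation":[4.5,0,0],"twist":0,"gripper":7},
    {"translation":[2.8,0,0],"twist":0,"gripper":7},
    {"translation":[1.0,0,0],"twist":0,"gripper":7},
    {"translation":[0,0,0],"twist":0,"gripper":4},
    {"translation":[0,0,0],"twist":0,"gripper":4},
    {"translation":[0,0,0],"twist":0,"gripper":4},
    {"translation":[0,0,0],"twist":0,"gripper":4},
    {"translation":[0,0,0],"twist":0,"gripper":4},
  ],
  grip_force=40,
)

```text
clock: 5.4
ee_pos: [0.5774, 0.2402, 0.0556]
eef_rot: [-96.0, 89.9, 42.0]
wrist_force: [0.2, 0.5, -1.0]
gripper_width: 0.0404
```

```bash
python3 go.py .505 -.0255 .20 102.5
```

```text
pos [0.5774 0.2402 0.0556] jaw 138.0 w 0.0404 F [ 0.2  0.5 -1. ]
 delta cm [-14.48  24.57 -12.4 ] |31.1|
 turn world z -35.5 deg -> twist 0.619 rad (tool x down) tilt [ 0.0013  0.0012 -1.    ] q6 -82.9 t 5.4
```

The fingers closed past 48 mm, so they missed. I'll reopen and look.

Emit:
step_arm(
  deltas=[
    {"translation":[0,0,0],"twist":0,"gripper":7},
    {"translation":[0,0,0],"twist":0,"gripper":7},
    {"translation":[0,0,0],"twist":0,"gripper":7},
  ],
)

```text
clock: 5.7
ee_pos: [0.577, 0.2399, 0.0545]
eef_rot: [14.5, 90.0, 152.5]
wrist_force: [0.7, -0.3, 0.1]
gripper_width: 0.0701
```

Run:
```python
from h import *
p=shoot("wrist"); W=cloud(p); save(p,"w2.png"); s=bot.observe(); print(s["ee_pos"],s["gripper_width"])
for r in models.masks_of(p,"comb")[:1]:
    w=W[r["mask"]];w=w[(w[:,2]>.045)&(w[:,2]<.08)]
    c,s,a=cv2.minAreaRect((w[:,:2]*1000).astype(np.float32))
    print(r["score"],np.round(c,1),np.round(s,1),a,np.percentile(w[:,2],[5,50,95]))
# finger tips: points above, near fingers, in tool coords
T=tool(); L=(W-T[:3,3])@T[:3,:3]
k=(abs(L[...,1])<.012)&(L[...,0]>-.06)
for sgn in(-1,1):
    q=L[k&(sgn*L[...,2]>.03)&(sgn*L[...,2]<.06)]; print(len(q), np.round(np.percentile(q[:,0],[1,5,25,50,75,95]),4) if len(q) else 0)
```

```text
[0.57702451 0.23986499 0.05448067] 0.07021392743815512
3558 [-0.0595 -0.0575 -0.0468  0.0139  0.0438  0.0449]
2271 [-0.0598 -0.0585 -0.0521 -0.0419  0.0138  0.0447]
```

View pics/w2.png

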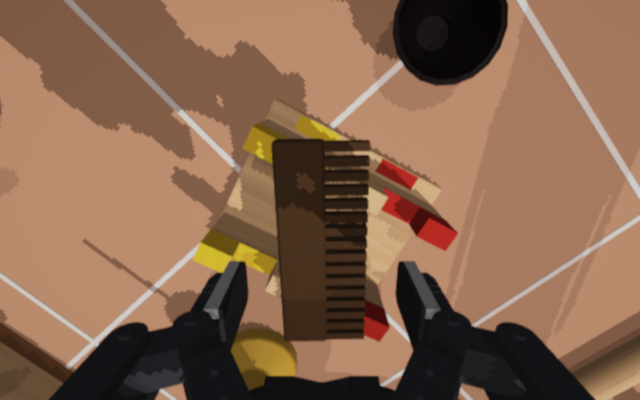

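Run:
```python
from h import *
p=shoot("wrist"); W=cloud(p); T=tool(); L=(W-T[:3,3])@T[:3,:3]
print("mount",np.round(p["mount"],3),K(p))
for v in range(256,300,6):
  print(v,[(c,np.round(L[v,c]*1000).tolist()) for c in (238,230,222,402,410,418)])
m=models.masks_of(p,"comb")
for r in m[:2]:
  w=L[r["mask"]]*1000; print(r["score"],r["point"],np.round(np.nanpercentile(w,[3,50,97],axis=0)),np.round(np.nanmedian(W[r["mask"]],0),3))
```

```text
mount [[-0.001 -0.33   0.944 -0.171]
 [-0.001 -0.944 -0.33   0.084]
 [ 1.    -0.001  0.     0.   ]
 [ 0.     0.     0.     1.   ]] (np.float64(331.1432946951691), 321.48785213514304, 201.19108301911066)
256 [(238, [13.0, -17.0, -52.0]), (230, [-4.0, -7.0, -52.0]), (222, [-5.0, -7.0, -56.0]), (402, [53.0, -39.0, 62.0]), (410, [53.0, -39.0, 68.0]), (418, [54.0, -39.0, 74.0])]
262 [(238, [-41.0, 10.0, -37.0]), (230, [-41.0, 10.0, -41.0]), (222, [-5.0, -10.0, -57.0]), (402, [-42.0, 10.0, 36.0]), (410, [-42.0, 10.0, 39.0]), (418, [54.0, -44.0, 75.0])]
268 [(238, [-46.0, 10.0, -36.0]), (230, [-47.0, 11.0, -39.0]), (222, [-4.0, -15.0, -57.0]), (402, [-46.0, 10.0, 35.0]), (410, [-47.0, 11.0, 38.0]), (418, [-46.0, 10.0, 42.0])]
274 [(238, [-51.0, 10.0, -35.0]), (230, [-51.0, 10.0, -38.0]), (222, [-51.0, 10.0, -42.0]), (402, [-45.0, 6.0, 35.0]), (410, [-51.0, 10.0, 37.0]), (418, [-52.0, 10.0, 40.0])]
280 [(238, [-51.0, 7.0, -35.0]), (230, [-56.0, 11.0, -37.0]), (222, [-55.0, 10.0, -40.0]), (402, [-47.0, 5.0, 35.0]), (410, [-56.0, 10.0, 36.0]), (418, [-56.0, 11.0, 39.0])]
286 [(238, [-52.0, 5.0, -35.0]), (230, [-60.0, 10.0, -36.0]), (222, [-60.0, 10.0, -39.0]), (402, [-49.0, 3.0, 35.0]), (410, [-59.0, 9.0, 35.0]), (418, [-59.0, 10.0, 38.0])]
292 [(238, [-53.0, 2.0, -35.0]), (230, [-64.0, 10.0, -35.0]), (222, [-64.0, 10.0, -38.0]), (402, [-48.0, -1.0, 35.0]), (410, [-59.0, 7.0, 35.0]), (418, [-64.0, 10.0, 37.0])]
298 [(238, [-53.0, -0.0, -35.0]), (230, [-64.0, 8.0, -35.0]), (222, [-68.0, 10.0, -37.0]), (402, [-49.0, -3.0, 35.0]), (410, [-60.0, 5.0, 35.0]), (418, [-68.0, 10.0, 36.0])]
0.88 [321.5, 234.4] [[-14. -55. -22.]
 [-12.   9.  -0.]
 [ -6.  57.  23.]] [0.571 0.234 0.067]
0.65 [330.8, 208.6] [[ -5. -55. -65.]
 [ 39.   8.  -6.]
 [ 45.  65.  70.]] [0.563 0.229 0.016]
```

Emit:
step_arm(
  deltas=[
    {"translation":[0,0,0],"twist":0,"gripper":5.2},
    {"translation":[0,0,0],"twist":0,"gripper":5.2},
    {"translation":[0,0,0],"twist":0,"gripper":5.2},
  ],
)

```text
clock: 6.2
ee_pos: [0.577, 0.2399, 0.0545]
eef_rot: [-2.7, 90.0, 135.3]
wrist_force: [-0.8, 0.3, 0.0]
gripper_width: 0.0521
```

Run:
```python
from h import *
print(bot.hold_point_z, bot.observe()["gripper_width"])
p=shoot("wrist"); W=cloud(p); T=tool(); L=(W-T[:3,3])@T[:3,:3]*1000
k=(abs(L[...,2])>24)&(abs(L[...,2])<60)&(L[...,1]>-14)&(L[...,1]<14)&(L[...,0]>-70)&(L[...,0]<5)
v,u=np.nonzero(k)
for r in range(v.min(),v.min()+60,5):
  q=L[r][k[r]]; print(r,len(q),np.round(q.min(0)) if len(q) else '',np.round(q.max(0)) if len(q) else '')
```

```text
0.0187 0.052124637302427425
217 2 [ 3. 13. 57.] [ 5. 14. 57.]
222 10 [-5. 10. 55.] [ 4. 14. 59.]
227 17 [-5.  7. 54.] [ 4. 11. 60.]
232 18 [-12.   5.  24.] [ 1. 11. 60.]
237 14 [-6.  4. 24.] [-4.  5. 60.]
242 3 [-11.   2.  24.] [-5.  5. 60.]
247 14 [ -1.  -6. -60.] [  4.  -3. -53.]
252 21 [-10.  -7. -60.] [ 2. -2. 24.]
257 48 [-38. -12. -60.] [ 4. 11. 33.]
262 50 [-42. -11. -60.] [-3. 11. 32.]
267 47 [-47. -14. -60.] [-5. 11. 33.]
272 69 [-51. -13. -39.] [-12.  11.  39.]
```

The wrist depth puts the real fingertips about 36 mm behind the reported TCP at this width, where the text suggests 4–7 mm. That explains the miss. I'll go lower in small steps and watch the force.

Emit:
step_arm(
  deltas=[
    {"translation":[0,0,0],"twist":0,"gripper":7},
    {"translation":[0.5,0,0],"twist":0,"gripper":7},
    {"translation":[1,0,0],"twist":0,"gripper":7},
    {"translation":[1,0,0],"twist":0,"gripper":7},
    {"translation":[0.5,0,0],"twist":0,"gripper":7},
    {"translation":[0,0,0],"twist":0,"gripper":7},
  ],
)

```text
clock: 6.85
ee_pos: [0.5762, 0.2394, 0.0228]
eef_rot: [74.4, 89.8, -147.6]
wrist_force: [-0.3, 0.5, 0.1]
gripper_width: 0.07
```

Emit:
step_arm(
  deltas=[
    {"translation":[0.1,0,0],"twist":0,"gripper":4},
    {"translation":[0,0,0],"twist":0,"gripper":4},
    {"translation":[0,0,0],"twist":0,"gripper":4},
    {"translation":[0,0,0],"twist":0,"gripper":4},
    {"translation":[0,0,0],"twist":0,"gripper":4},
  ],
  grip_force=40,
)

```text
clock: 7.35
ee_pos: [0.5773, 0.2401, 0.024]
eef_rot: [-101.1, 90.0, 36.9]
wrist_force: [-0.2, 0.2, 1.5]
gripper_width: 0.0468
```

Gripped at 46.8 mm. I'll lift and carry it to the tile.

Emit:
step_arm(
  deltas=[
    {"translation":[-2,0,0],"twist":0,"gripper":4},
    {"translation":[-3,0,0],"twist":0,"gripper":4},
    {"translation":[-3,0,0],"twist":0,"gripper":4},
    {"translation":[-1,3.5,-1.8],"twist":0,"gripper":4},
    {"translation":[0,3.5,-1.8],"twist":0,"gripper":4},
    {"translation":[0,3.5,-1.8],"twist":0,"gripper":4},
    {"translation":[0,3.5,-1.8],"twist":0,"gripper":4},
    {"translation":[0,3.5,-1.8],"twist":0,"gripper":4},
    {"translation":[0,3.5,-1.8],"twist":0,"gripper":4},
  ],
)

```text
clock: 8.25
ee_pos: [0.516, 0.0102, 0.1134]
eef_rot: [-24.2, 90.0, 113.8]
wrist_force: [0.9, -1.1, -0.8]
gripper_width: 0.0469
```

Emit:
step_arm(
  deltas=[
    {"translation":[0,3.0,-1.5],"twist":0,"gripper":4},
    {"translation":[0,0,0],"twist":0.14,"gripper":4},
    {"translation":[0,0,0],"twist":0.14,"gripper":4},
    {"translation":[0,0,0],"twist":0.14,"gripper":4},
    {"translation":[0,0,0],"twist":0.14,"gripper":4},
    {"translation":[0,0,0],"twist":0.06,"gripper":4},
  ],
)

```text
clock: 8.85
ee_pos: [0.5076, -0.0208, 0.1133]
eef_rot: [49.1, 90.0, 151.3]
wrist_force: [0.3, 0.1, -0.9]
gripper_width: 0.0466
```

```bash
python3 go.py .505 -.0255 -.0255 102.5
```

```text
pos [ 0.5076 -0.0208  0.1133] jaw 102.2 w 0.0466 F [ 0.3  0.1 -0.9]
 delta cm [13.88  0.35 -0.4 ] |13.9|
 turn world z 0.3 deg -> twist -0.005 rad (tool x down) tilt [-5.e-04  2.e-04 -1.e+00] q6 -98.2 t 8.85
```

Emit:
step_arm(
  deltas=[
    {"translation":[4.5,0.35,-0.4],"twist":0,"gripper":4},
    {"translation":[4.5,0,0],"twist":0,"gripper":4},
    {"translation":[3,0,0],"twist":0,"gripper":4},
    {"translation":[1,0,0],"twist":0,"gripper":4},
    {"translation":[0.5,0,0],"twist":0,"gripper":4},
    {"translation":[0,0,0],"twist":0,"gripper":4},
  ],
)

```text
clock: 9.45
ee_pos: [0.506, -0.0254, -0.0205]
eef_rot: [-104.3, 89.9, -1.8]
wrist_force: [0.2, 0.1, 0.4]
gripper_width: 0.0468
```

Emit:
step_arm(
  deltas=[
    {"translation":[0.3,0,0],"twist":0,"gripper":4},
    {"translation":[0,0,0],"twist":0,"gripper":4},
  ],
)

```text
clock: 9.65
ee_pos: [0.5065, -0.0251, -0.023]
eef_rot: [-89.3, 89.8, 13.2]
wrist_force: [0.8, 0.2, 1.0]
gripper_width: 0.0468
```

Emit:
step_arm(
  deltas=[
    {"translation":[0.2,0,0],"twist":0,"gripper":4},
    {"translation":[0,0,0],"twist":0,"gripper":4},
  ],
)

```text
clock: 9.85
ee_pos: [0.5066, -0.0252, -0.0231]
eef_rot: [-101.3, 89.8, 1.2]
wrist_force: [-7.8, 2.1, 13.8]
gripper_width: 0.0471
```

Emit:
step_arm(
  deltas=[
    {"translation":[0,0,0],"twist":0,"gripper":6.2},
    {"translation":[0,0,0],"twist":0,"gripper":6.2},
    {"translation":[0,0,0],"twist":0,"gripper":6.2},
    {"translation":[-2,0,0],"twist":0,"gripper":6.2},
    {"translation":[-4,0,0],"twist":0,"gripper":5},
    {"translation":[-5,0,0],"twist":0,"gripper":5},
    {"translation":[-5,0,0],"twist":0,"gripper":5},
    {"translation":[-3,0,0],"twist":0,"gripper":5},
  ],
)

```text
clock: 10.65
ee_pos: [0.5063, -0.0257, 0.168]
eef_rot: [-99.1, 89.7, 3.3]
wrist_force: [0.4, 0.3, 0.9]
gripper_width: 0.0501
```

Run:
```python
from h import *
p=shoot("wrist"); W=cloud(p); s=bot.observe(); print(s["clock"],s["ee_pos"])
def fit(w):
    c,s,a=cv2.minAreaRect((w[:,:2]*1000).astype(np.float32))
    if s[0]<s[1]: a+=90
    return np.round(c,1),np.round(s,1),round((a+90)%180-90,1),np.round(np.percentile(w[:,2],[5,50,95]),4)
for r in models.masks_of(p,"comb")[:2]:
    w=W[r["mask"]]; w=w[w[:,2]>.012]; print(r["score"],len(w),fit(w) if len(w)>9 else '')
# cradle from the top picture, now clear of the comb
p=shoot("top"); W=cloud(p); save(p,"top2.png")
k=(abs(W[...,0]-.578)<.085)&(abs(W[...,1]-.24)<.085)&(W[...,2]>.03)
w=W[k]; print(len(w),fit(w))
hsv=cv2.cvtColor(p["pixels"],cv2.COLOR_RGB2HSV)
for n,h in(("red",(hsv[...,0]<8)|(hsv[...,0]>172)),("yellow",abs(hsv[...,0].astype(int)-27)<6)):
    w=W[k&h&(hsv[...,1]>150)]; print(n,len(w),np.round(np.median(w,0),4) if len(w) else'')
im=p["pixels"][90:250,195:355]; cv2.imwrite("pics/crop2.png",cv2.resize(im[:,:,::-1],(560,560),interpolation=cv2.INTER_CUBIC))
```

```text
10.7 [ 0.5079674  -0.02590343  0.17240337]
0.68 4666 (array([505.8, -24.6]), array([118.7,  47.9]), 13.5, array([0.0147, 0.0168, 0.0182]))
132 (array([611.4, 251.8]), array([ 12.6, 124. ]), -69.8, array([0.0375, 0.0573, 0.0624]))
red 43 [0.5956 0.2958 0.0576]
yellow 32 [0.6262 0.217  0.0442]
```

View pics/crop2.png

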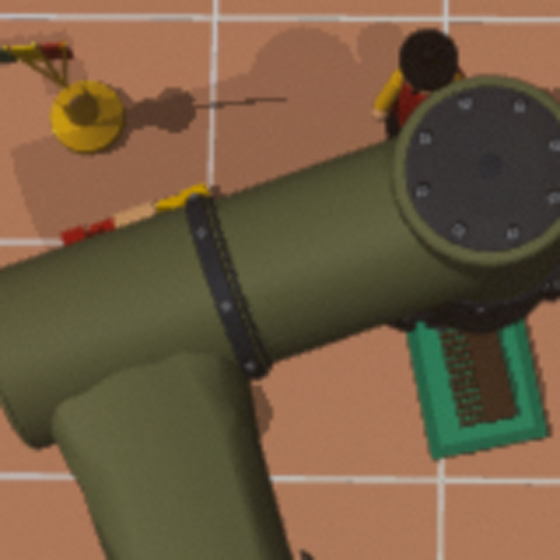

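The comb is at (505.8,-24.6) mm, flat on the tile and within 2 mm of its middle; the crop shows it at (480,370) on the green. Next is the red rod: hover and refine.

```bash
python3 go.py .553 -.2195 .17 98.4
```

```text
pos [ 0.5064 -0.0252  0.1658] jaw 102.5 w 0.0498 F [-0.3  0.4 -0.3]
 delta cm [ -0.42  -0.35 -19.98] |20.0|
 turn world z -4.1 deg -> twist 0.071 rad (tool x down) tilt [ 0.0042  0.0013 -1.    ] q6 -97.5 t 10.8
```

Emit:
step_arm(
  deltas=[
    {"translation":[0,0,-4],"twist":0,"gripper":4.4},
    {"translation":[0,0,-4],"twist":0,"gripper":4.4},
    {"translation":[0,0,-4],"twist":0,"gripper":4.4},
    {"translation":[0,0,-4],"twist":0,"gripper":4.4},
    {"translation":[0,-0.35,-4],"twist":0.07,"gripper":4.4},
    {"translation":[0,0,0],"twist":0,"gripper":4.4},
    {"translation":[0,0,0],"twist":0,"gripper":4.4},
  ],
  grip_force=80,
)

```text
clock: 11.5
ee_pos: [0.5511, -0.2205, 0.1611]
eef_rot: [68.6, 89.8, 167.0]
wrist_force: [-0.3, 0.2, 0.3]
gripper_width: 0.044
```

```bash
python3 go.py .553 -.2195 .030 98.4
cat > rods.py <<'E'
from h import *
p=shoot("wrist"); W=cloud(p); save(p,"w3.png"); T=tool()
for t in("rod_red","rod_yellow","rod_blue"):
    for r in models.masks_of(p,t)[:1]:
        w=W[r["mask"]]; w=w[(w[:,2]>.06)&(w[:,2]<.095)]
        if len(w)<30: continue
        c,s,a=cv2.minAreaRect((w[:,:2]*1000).astype(np.float32))
        if s[0]<s[1]: a+=90
        top=w[w[:,2]>np.percentile(w[:,2],60)]
        print(t,round(r["score"],2),np.round(r["point"]),np.round(c,1),np.round(s,1),round((a+90)%180-90,1),"ztop",np.round(np.percentile(w[:,2],[50,90,97]),4))
E
python3 rods.py
```

```text
pos [ 0.5511 -0.2205  0.1611] jaw 98.4 w 0.0440 F [-0.3  0.2  0.3]
 delta cm [13.11 -0.25  0.06] |13.1|
 turn world z 0.0 deg -> twist -0.000 rad (tool x down) tilt [-3.7e-03  9.0e-04 -1.0e+00] q6 -79.1 t 11.5
rod_red 0.59 [326. 196.] [ 556. -217.] [115.3  18.2] 8.0 ztop [0.0805 0.0828 0.0835]
rod_yellow 0.66 [256. 194.] [ 563.5 -272.3] [114.8  18.2] 8.2 ztop [0.0806 0.0828 0.0837]
rod_blue 0.62 [190. 194.] [ 572.  -327.7] [116.2  25. ] 4.0 ztop [0.0802 0.0827 0.0835]
```

View pics/w3.png

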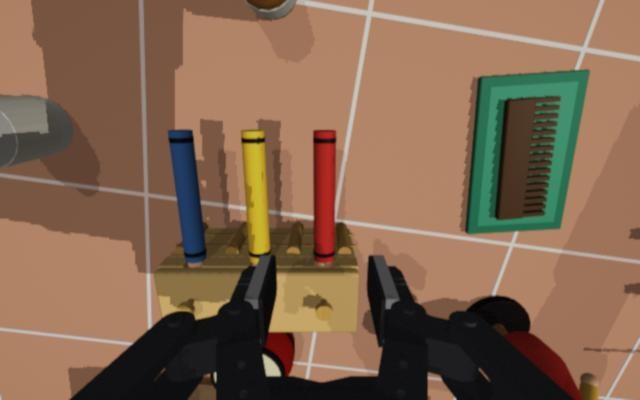

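The wrist view has the red rod at (325,195), yellow at (257,195) and blue at (188,195), which matches the earlier poses. Now down onto red.

Emit:
step_arm(
  deltas=[
    {"translation":[4,-0.25,0.2],"twist":0,"gripper":4},
    {"translation":[4,0,0],"twist":0,"gripper":4},
    {"translation":[3,0,0],"twist":0,"gripper":4},
    {"translation":[2,0,0],"twist":0,"gripper":4},
    {"translation":[0.1,0,0],"twist":0,"gripper":4},
    {"translation":[0,0,0],"twist":0,"gripper":1},
    {"translation":[0,0,0],"twist":0,"gripper":1},
    {"translation":[0,0,0],"twist":0,"gripper":1},
    {"translation":[0,0,0],"twist":0,"gripper":1},
    {"translation":[0,0,0],"twist":0,"gripper":1},
  ],
  grip_force=80,
)

```text
clock: 12.7
ee_pos: [0.5552, -0.2176, 0.0339]
eef_rot: [-102.2, 89.8, -3.7]
wrist_force: [1.4, 1.9, 2.8]
gripper_width: 0.0152
```

```bash
python3 go.py .501 -.226 .030 98.4
```

```text
pos [ 0.5552 -0.2176  0.0339] jaw 98.5 w 0.0152 F [1.4 1.9 2.8]
 delta cm [ 0.37  5.49 -0.03] |5.5|
 turn world z -0.1 deg -> twist 0.002 rad (tool x down) tilt [ 2.8e-03 -2.0e-04 -1.0e+00] q6 -79.4 t 12.7
```

A width of 15.2 mm, under 18, means it gripped above the rod's axis. I'll reopen, go deeper and grip again.

Emit:
step_arm(
  deltas=[
    {"translation":[0,0,0],"twist":0,"gripper":4},
    {"translation":[0,0,0],"twist":0,"gripper":4},
    {"translation":[0,0,0],"twist":0,"gripper":4},
  ],
)

```text
clock: 13.0
ee_pos: [0.5536, -0.2177, 0.032]
eef_rot: [75.0, 89.9, 173.5]
wrist_force: [0.7, -0.8, -0.3]
gripper_width: 0.0399
```

```bash
python3 go.py .5535 -.2182 .018 98.4
python3 - <<'E'
from h import *
p=shoot("wrist"); W=cloud(p); T=tool(); L=(W-T[:3,3])@T[:3,:3]*1000
save(p,"w4.png")
print(bot.observe()["gripper_width"])
for sg in(-1,1):
  k=(sg*L[...,2]>17)&(sg*L[...,2]<30)&(abs(L[...,1])<14)&(L[...,0]>-80)&(L[...,0]<5)
  h=np.histogram(L[...,0][k],np.arange(-80,6,5))[0]; print(sg,h.tolist())
E
```

```text
pos [ 0.5536 -0.2177  0.032 ] jaw 98.5 w 0.0399 F [ 0.7 -0.8 -0.3]
 delta cm [ 1.4   0.02 -0.05] |1.4|
 turn world z -0.1 deg -> twist 0.001 rad (tool x down) tilt [-1.3e-03  1.0e-04 -1.0e+00] q6 -79.4 t 13.0
0.040208835682825225
-1 [322, 194, 495, 275, 247, 227, 213, 184, 168, 58, 1, 0, 0, 0, 0, 0, 0]
1 [276, 197, 486, 243, 238, 211, 189, 185, 147, 59, 0, 0, 0, 0, 0, 0, 0]
```

View pics/w4.png

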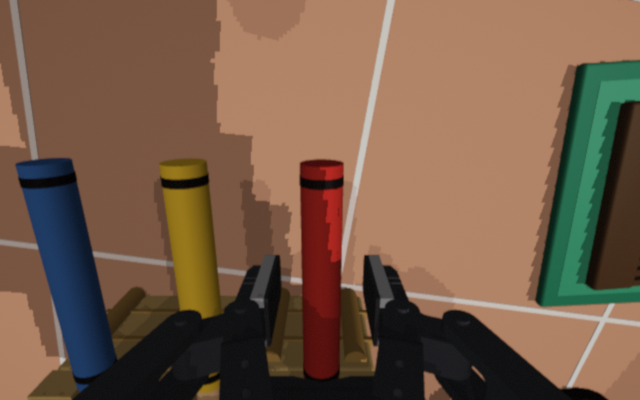

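Tips sit about 33 mm behind the TCP. The low width fits pad compliance, since the comb also read 1.2 mm small at 40 N. I'll go 6 mm deeper, grip and pull.

Emit:
step_arm(
  deltas=[
    {"translation":[0.6,0,0],"twist":0,"gripper":4},
    {"translation":[0,0,0],"twist":0,"gripper":1},
    {"translation":[0,0,0],"twist":0,"gripper":1},
    {"translation":[0,0,0],"twist":0,"gripper":1},
    {"translation":[0,0,0],"twist":0,"gripper":1},
    {"translation":[0,0,0],"twist":0,"gripper":1},
  ],
  grip_force=60,
)

```text
clock: 13.65
ee_pos: [0.5538, -0.2176, 0.0262]
eef_rot: [62.4, 90.0, 160.8]
wrist_force: [-1.6, -0.1, -1.3]
gripper_width: 0.0164
```

Emit:
step_arm(
  deltas=[
    {"translation":[0,0.3,0],"twist":0,"gripper":1},
    {"translation":[0,0.4,0],"twist":0,"gripper":1},
    {"translation":[0,0.4,0],"twist":0,"gripper":1},
    {"translation":[0,0.5,0],"twist":0,"gripper":1},
    {"translation":[0,0.8,0],"twist":0,"gripper":1},
  ],
)

```text
clock: 14.15
ee_pos: [0.53, -0.2211, 0.0265]
eef_rot: [69.1, 90.0, 167.6]
wrist_force: [-0.9, 0.6, -0.3]
gripper_width: 0.0161
```

```bash
python3 go.py .501 -.226 .026 98.4; python3 rods.py
```

```text
pos [ 0.53   -0.2211  0.0265] jaw 98.5 w 0.0161 F [-0.9  0.6 -0.3]
 delta cm [ 0.05  2.94 -0.06] |2.9|
 turn world z -0.1 deg -> twist 0.001 rad (tool x down) tilt [-3.e-04  1.e-04 -1.e+00] q6 -78.9 t 14.15
rod_red 0.64 [323. 263.] [ 525.6 -221.1] [102.2  18.1] 8.2 ztop [0.0808 0.0828 0.0835]
rod_yellow 0.68 [191. 267.] [ 553.5 -272.6] [96.  18.8] 9.8 ztop [0.0795 0.0814 0.082 ]
rod_blue 0.6 [ 69. 300.] [ 557.6 -328.5] [88.2 19.3] 9.5 ztop [0.0792 0.0818 0.0825]
```

The red rod follows (free end moved 24 mm). Finish the pull, then lift.

Emit:
step_arm(
  deltas=[
    {"translation":[0,1.0,0],"twist":0,"gripper":1},
    {"translation":[0,1.0,0],"twist":0,"gripper":1},
    {"translation":[0,0.9,0],"twist":0,"gripper":1},
    {"translation":[-0.5,0.1,0],"twist":0,"gripper":1},
    {"translation":[-2,0,0],"twist":0,"gripper":1},
    {"translation":[-3.5,0,0],"twist":0,"gripper":1},
    {"translation":[-4,0,0],"twist":0,"gripper":1},
    {"translation":[-3.4,0,0],"twist":0,"gripper":1},
  ],
)

```text
clock: 15.15
ee_pos: [0.5008, -0.2259, 0.1633]
eef_rot: [-122.0, 89.9, -23.5]
wrist_force: [0.4, 0.4, -0.2]
gripper_width: 0.016
```

```bash
python3 go.py .558 .2645 .16 110.2
```

```text
pos [ 0.5008 -0.2259  0.1633] jaw 98.5 w 0.0160 F [ 0.4  0.4 -0.2]
 delta cm [  0.31 -12.88  47.66] |49.4|
 turn world z 11.7 deg -> twist -0.205 rad (tool x down) tilt [ 1.7e-03 -8.0e-04 -1.0e+00] q6 -78.2 t 15.15
```

Emit:
step_arm(
  deltas=[
    {"translation":[0,-1.0,4],"twist":0,"gripper":1},
    {"translation":[0,-1.0,4],"twist":0,"gripper":1},
    {"translation":[0,-1.0,4],"twist":0,"gripper":1},
    {"translation":[0,-1.0,4],"twist":0,"gripper":1},
    {"translation":[0,-1.0,4],"twist":0,"gripper":1},
    {"translation":[0,-1.0,4],"twist":0,"gripper":1},
    {"translation":[0,-1.0,4],"twist":0,"gripper":1},
    {"translation":[0,-1.0,4],"twist":0,"gripper":1},
    {"translation":[0,-1.2,4],"twist":0,"gripper":1},
    {"translation":[0,-1.2,4],"twist":0,"gripper":1},
    {"translation":[0,-1.2,4],"twist":0,"gripper":1},
    {"translation":[0,-1.28,3.66],"twist":0,"gripper":1},
  ],
)

```text
clock: 16.35
ee_pos: [0.5579, 0.2668, 0.1612]
eef_rot: [-58.1, 89.9, 40.4]
wrist_force: [0.6, -0.6, -0.8]
gripper_width: 0.0162
```

Emit:
step_arm(
  deltas=[
    {"translation":[0,0,0],"twist":-0.105,"gripper":1},
    {"translation":[0,0,0],"twist":-0.1,"gripper":1},
    {"translation":[0,0,0],"twist":0,"gripper":1},
  ],
)

```text
clock: 16.65
ee_pos: [0.5579, 0.2651, 0.1607]
eef_rot: [-170.1, 90.0, -59.8]
wrist_force: [-0.8, 0.3, -1.1]
gripper_width: 0.0161
```

```bash
cat > cr.py <<'E'
from h import *; import sys
p=shoot("wrist"); W=cloud(p); save(p,sys.argv[1]); s=bot.observe();print(s["ee_pos"],s["gripper_width"])
hsv=cv2.cvtColor(p["pixels"],cv2.COLOR_RGB2HSV)
# points in cradle frame with prior (577.7,239.6) yaw 20.2
a=np.radians(20.2);C=np.stack([(W[...,0]-.5777)*np.cos(a)+(W[...,1]-.2396)*np.sin(a),-(W[...,0]-.5777)*np.sin(a)+(W[...,1]-.2396)*np.cos(a),W[...,2]],-1)*1000
k=(abs(C[...,0])<60)&(abs(C[...,1])<70)
t=k&(C[...,2]>52)&(C[...,2]<63)
for nm,r in(("near",C[...,0]<-20),("far",C[...,0]>20)):
    q=C[t&r]; 
    if len(q)>20:
        c,sz,ang=cv2.minAreaRect(q[:,:2].astype(np.float32)); print(nm,len(q),np.round(c,1),np.round(sz,1),round(ang,1),"z",np.round(np.median(q[:,2]),1))
        h=np.histogram(q[:,1],np.arange(-65,66,5))[0]; print(h.tolist())
b=k&(C[...,2]>5)&(C[...,2]<14)
for t_ in("rod_red","rod_yellow"):
    for r in models.masks_of(p,t_)[:1]:
        q=C[r["mask"]];q=q[~np.isnan(q[:,0])]; q=q[q[:,2]>40]
        if len(q)<30: continue
        c,sz,ang=cv2.minAreaRect(q[:,:2].astype(np.float32)); print(t_,round(r["score"],2),"cradle frame",np.round(c,1),np.round(sz,1),round(ang,1),"ztop",np.round(np.percentile(q[:,2],[50,90,97]),1))
E
python3 cr.py w5.png; python3 go.py .558 .2645 .004 110.2
```

```text
[0.55795343 0.26482853 0.16081838] 0.016052496274605806
near 1381 [-36.1   2.1] [ 12.6 124.6] 0.0 z 58.3
[5, 97, 95, 94, 110, 0, 0, 0, 0, 1, 93, 95, 92, 92, 96, 87, 69, 0, 0, 0, 0, 1, 83, 94, 96, 81]
far 1002 [36.1  1.7] [124.4  13.7] 90.0 z 58.3
[9, 82, 81, 84, 91, 0, 0, 0, 0, 0, 84, 83, 82, 82, 85, 29, 0, 0, 0, 0, 0, 0, 0, 60, 81, 69]
rod_red 0.89 cradle frame [-15.   29.7] [ 31.  101.2] 84.3 ztop [215.  217.1 217.9]
pos [0.558  0.2646 0.1609] jaw 110.1 w 0.0160 F [ 0.1 -0.4 -0.5]
 delta cm [ 1.569e+01  1.000e-02 -1.000e-02] |15.7|
 turn world z 0.1 deg -> twist -0.002 rad (tool x down) tilt [ 3.e-04  3.e-04 -1.e+00] q6 -113.9 t 16.8
```

View pics/w5.png

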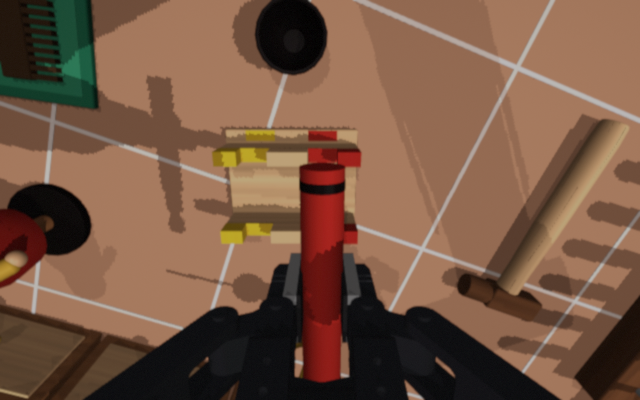

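The rod is held over the red notches (rod (322,270), red marks (322,140) and (348,235)). In the wrist frame it needs about 2 mm in +tool z. Lowering.

Emit:
step_arm(
  deltas=[
    {"translation":[4,0,0.2],"twist":0,"gripper":1},
    {"translation":[4,0,0],"twist":0,"gripper":1},
    {"translation":[3,0,0],"twist":0,"gripper":1},
    {"translation":[2,0,0],"twist":0,"gripper":1},
    {"translation":[1,0,0],"twist":0,"gripper":1},
    {"translation":[1,0,0],"twist":0,"gripper":1},
    {"translation":[0,0,0],"twist":0,"gripper":1},
  ],
)

```text
clock: 17.5
ee_pos: [0.557, 0.2664, 0.0099]
eef_rot: [91.7, 89.9, -158.2]
wrist_force: [-0.4, 0.1, -1.4]
gripper_width: 0.016
```

Emit:
step_arm(
  deltas=[
    {"translation":[0.6,0,0],"twist":0,"gripper":1},
    {"translation":[0,0,0],"twist":0,"gripper":1},
  ],
)

```text
clock: 17.7
ee_pos: [0.5573, 0.2669, 0.0047]
eef_rot: [-43.5, 90.0, 66.7]
wrist_force: [-0.2, -0.5, -0.8]
gripper_width: 0.0161
```

```bash
python3 cr.py w6.png
```

```text
[0.55739143 0.26684998 0.00494984] 0.016279499925906486
near 11080 [-40.    1.5] [125.7  40. ] 90.0 z 58.3
[37, 445, 451, 441, 660, 0, 0, 0, 0, 21, 412, 421, 424, 431, 425, 417, 414, 202, 1152, 1246, 1182, 551, 496, 438, 446, 368]
far 1026 [33.  -7.1] [ 19.1 105.7] 5.7 z 60.1
[14, 75, 0, 0, 0, 0, 0, 0, 0, 0, 6, 49, 0, 0, 0, 0, 0, 41, 233, 225, 233, 130, 20, 0, 0, 0]
rod_red 0.66 cradle frame [-14.2  32.7] [ 18.9 101.8] 89.7 ztop [59.  61.2 61.9]
```

Emit:
step_arm(
  deltas=[
    {"translation":[0.25,0,-0.05],"twist":0,"gripper":1},
    {"translation":[0,0,0],"twist":0,"gripper":1},
  ],
)

```text
clock: 18.05
ee_pos: [0.5579, 0.2665, 0.0028]
eef_rot: [-78.0, 89.9, 32.2]
wrist_force: [0.4, 1.2, 1.4]
gripper_width: 0.0164
```

Emit:
step_arm(
  deltas=[
    {"translation":[0,0,0],"twist":0,"gripper":2.6},
    {"translation":[0,0,0],"twist":0,"gripper":3.2},
    {"translation":[0,0,0],"twist":0,"gripper":3.2},
    {"translation":[-1,0,0],"twist":0,"gripper":3.2},
    {"translation":[-3,0,0],"twist":0,"gripper":3.2},
    {"translation":[-4,0,0],"twist":0,"gripper":4},
    {"translation":[-4,0,0],"twist":0,"gripper":4},
    {"translation":[-4,0,0],"twist":0,"gripper":4},
    {"translation":[0,0,0],"twist":0,"gripper":4},
  ],
)

```text
clock: 18.95
ee_pos: [0.5601, 0.2672, 0.1708]
eef_rot: [-80.6, 89.3, 29.6]
wrist_force: [-0.0, 0.7, -0.0]
gripper_width: 0.0399
```

```bash
python3 cr.py w7.png; python3 go.py .561 -.2745 .17 98.4
```

```text
[0.5589053  0.26700556 0.16698658] 0.04008359956249352
near 2240 [-40.1   2.1] [124.6  39.7] 89.6 z 58.0
[6, 89, 97, 92, 104, 0, 0, 0, 0, 2, 86, 87, 90, 90, 87, 84, 73, 29, 273, 280, 228, 85, 96, 93, 88, 81]
far 1787 [40.1  1.9] [ 39.6 124.6] 0.3 z 57.8
[6, 77, 79, 80, 86, 0, 0, 0, 0, 1, 78, 79, 75, 77, 82, 73, 64, 34, 173, 187, 201, 31, 76, 87, 73, 68]
rod_red 0.58 cradle frame [15.6 32.3] [ 18.5 158.8] 89.7 ztop [56.3 58.3 58.8]
pos [0.5572 0.2663 0.1621] jaw 110.2 w 0.0403 F [-0.6 -0.2  0.2]
 delta cm [ -0.82  18.33 -50.88] |54.1|
 turn world z -11.8 deg -> twist 0.206 rad (tool x down) tilt [-2.e-04  7.e-04 -1.e+00] q6 -113.9 t 19.1
```

Red lies in its notches: across error about 0.3 mm, along −9 mm, top 58 mm. Now yellow.

Emit:
step_arm(
  deltas=[
    {"translation":[0,1.5,-4.2],"twist":0,"gripper":4},
    {"translation":[0,1.5,-4.2],"twist":0,"gripper":4},
    {"translation":[0,1.5,-4.2],"twist":0,"gripper":4},
    {"translation":[0,1.5,-4.2],"twist":0,"gripper":4},
    {"translation":[0,1.5,-4.2],"twist":0,"gripper":4},
    {"translation":[0,1.5,-4.2],"twist":0,"gripper":4},
    {"translation":[0,1.5,-4.2],"twist":0,"gripper":4},
    {"translation":[0,1.5,-4.2],"twist":0,"gripper":4},
    {"translation":[0,1.5,-4.2],"twist":0,"gripper":4},
    {"translation":[0,1.5,-4.2],"twist":0,"gripper":4},
    {"translation":[0,1.5,-4.2],"twist":0,"gripper":4},
    {"translation":[0,1.5,-4.2],"twist":0,"gripper":4},
  ],
)

```text
clock: 20.3
ee_pos: [0.5617, -0.2706, 0.1604]
eef_rot: [53.8, 89.8, 164.0]
wrist_force: [1.2, -0.0, 0.7]
gripper_width: 0.04
```

Emit:
step_arm(
  deltas=[
    {"translation":[0,0,0],"twist":0.105,"gripper":4},
    {"translation":[0,0,0],"twist":0.1,"gripper":4},
    {"translation":[0,0,0],"twist":0,"gripper":4},
  ],
)

```text
clock: 20.6
ee_pos: [0.5618, -0.2693, 0.1602]
eef_rot: [66.9, 89.8, 165.2]
wrist_force: [1.0, 0.6, -0.2]
gripper_width: 0.04
```

```bash
python3 go.py .5608 -.274 .026 98.4; python3 rods.py
```

```text
pos [ 0.5618 -0.2693  0.1602] jaw 98.4 w 0.0400 F [ 1.   0.6 -0.2]
 delta cm [13.42  0.13 -0.47] |13.4|
 turn world z 0.0 deg -> twist -0.001 rad (tool x down) tilt [-3.e-03  8.e-04 -1.e+00] q6 -74.4 t 20.6
rod_red 0.24 [306. 354.] [ 737.9 -263.2] [74.6 45.6] 87.8 ztop [0.0709 0.0718 0.0722]
rod_yellow 0.69 [316. 192.] [ 565.3 -272.2] [117.8  17.9] 8.0 ztop [0.0808 0.0828 0.0837]
rod_blue 0.78 [248. 192.] [ 572.2 -327.8] [116.2  22.7] 5.4 ztop [0.0805 0.0829 0.0836]
```

Emit:
step_arm(
  deltas=[
    {"translation":[4,0.1,-0.4],"twist":0,"gripper":4},
    {"translation":[4,0,0],"twist":0,"gripper":4},
    {"translation":[3,0,0],"twist":0,"gripper":4},
    {"translation":[2,0,0],"twist":0,"gripper":4},
    {"translation":[0.4,0,0],"twist":0,"gripper":4},
    {"translation":[0,0,0],"twist":0,"gripper":1},
    {"translation":[0,0,0],"twist":0,"gripper":1},
    {"translation":[0,0,0],"twist":0,"gripper":1},
    {"translation":[0,0,0],"twist":0,"gripper":1},
    {"translation":[0,0,0],"twist":0,"gripper":1},
  ],
  grip_force=60,
)

```text
clock: 21.8
ee_pos: [0.5631, -0.2732, 0.0292]
eef_rot: [-110.5, 89.9, -12.0]
wrist_force: [1.8, 0.1, 0.8]
gripper_width: 0.0157
```

Emit:
step_arm(
  deltas=[
    {"translation":[0,0.3,0],"twist":0,"gripper":1},
    {"translation":[0,0.4,0],"twist":0,"gripper":1},
    {"translation":[0,0.4,0],"twist":0,"gripper":1},
    {"translation":[0,0.5,0],"twist":0,"gripper":1},
    {"translation":[0,0.8,0],"twist":0,"gripper":1},
  ],
)

```text
clock: 22.3
ee_pos: [0.5393, -0.2763, 0.0286]
eef_rot: [-100.6, 89.9, -2.1]
wrist_force: [0.3, 0.7, 0.5]
gripper_width: 0.0163
```

```bash
python3 go.py .509 -.2812 .026 98.4; python3 rods.py
```

```text
pos [ 0.5393 -0.2763  0.0286] jaw 98.5 w 0.0163 F [0.3 0.7 0.5]
 delta cm [ 0.26  3.07 -0.03] |3.1|
 turn world z -0.1 deg -> twist 0.002 rad (tool x down) tilt [ 2.e-03 -1.e-04 -1.e+00] q6 -73.3 t 22.3
rod_yellow 0.71 [322. 259.] [ 534.5 -276.3] [104.3  18.1] 8.4 ztop [0.0796 0.0817 0.0824]
rod_blue 0.82 [191. 263.] [ 564.2 -327.7] [101.9  18.3] 9.9 ztop [0.0794 0.0814 0.0819]
```

Yellow follows too; same finish and lift.

Emit:
step_arm(
  deltas=[
    {"translation":[0,1.0,0],"twist":0,"gripper":1},
    {"translation":[0,1.0,0],"twist":0,"gripper":1},
    {"translation":[0,0.9,0],"twist":0,"gripper":1},
    {"translation":[-0.5,0.1,0],"twist":0,"gripper":1},
    {"translation":[-2,0,0],"twist":0,"gripper":1},
    {"translation":[-3.5,0,0],"twist":0,"gripper":1},
    {"translation":[-4,0,0],"twist":0,"gripper":1},
    {"translation":[-3.4,0,0],"twist":0,"gripper":1},
  ],
)

```text
clock: 23.3
ee_pos: [0.5087, -0.2813, 0.1646]
eef_rot: [-132.5, 89.9, -34.0]
wrist_force: [0.7, 0.5, -0.7]
gripper_width: 0.016
```

```bash
python3 go.py .578 .2095 .16 110.2
```

```text
pos [ 0.5087 -0.2813  0.1646] jaw 98.5 w 0.0160 F [ 0.7  0.5 -0.7]
 delta cm [  0.43 -14.08  47.52] |49.6|
 turn world z 11.7 deg -> twist -0.205 rad (tool x down) tilt [ 1.1e-03 -7.0e-04 -1.0e+00] q6 -72.4 t 23.3
```

Emit:
step_arm(
  deltas=[
    {"translation":[0,-0.6,4],"twist":0,"gripper":1},
    {"translation":[0,-0.6,4],"twist":0,"gripper":1},
    {"translation":[0,-0.8,4],"twist":0,"gripper":1},
    {"translation":[0,-0.8,4],"twist":0,"gripper":1},
    {"translation":[0,-0.8,4],"twist":0,"gripper":1},
    {"translation":[0,-0.8,4],"twist":0,"gripper":1},
    {"translation":[0,-0.8,4],"twist":0,"gripper":1},
    {"translation":[0,-1.2,4],"twist":0,"gripper":1},
    {"translation":[0,-1.8,4],"twist":0,"gripper":1},
    {"translation":[0,-2.0,4],"twist":0,"gripper":1},
    {"translation":[0,-2.0,4],"twist":0,"gripper":1},
    {"translation":[0,-1.88,3.52],"twist":0,"gripper":1},
  ],
)

```text
clock: 24.5
ee_pos: [0.5783, 0.2118, 0.1624]
eef_rot: [-51.5, 90.0, 47.0]
wrist_force: [0.6, 0.6, -1.0]
gripper_width: 0.0158
```

Emit:
step_arm(
  deltas=[
    {"translation":[0,0,0],"twist":-0.105,"gripper":1},
    {"translation":[0,0,0],"twist":-0.1,"gripper":1},
    {"translation":[0,0,0],"twist":0,"gripper":1},
  ],
)

```text
clock: 24.8
ee_pos: [0.578, 0.21, 0.162]
eef_rot: [104.4, 90.0, -145.3]
wrist_force: [-0.6, -0.0, -0.7]
gripper_width: 0.0162
```

```bash
python3 cr.py w8.png; python3 go.py .578 .2095 .006 110.2
```

```text
[0.57804306 0.20973624 0.16212852] 0.015737146904258814
near 2233 [-39.9   2.2] [ 39.8 124.2] 0.3 z 58.0
[0, 95, 96, 90, 43, 0, 0, 0, 0, 1, 54, 73, 92, 94, 92, 90, 78, 51, 326, 282, 234, 77, 96, 93, 95, 81]
far 1649 [39.9  2.1] [124.5  39.9] 89.9 z 57.9
[1, 92, 80, 63, 0, 0, 0, 0, 0, 0, 0, 45, 83, 72, 83, 77, 60, 46, 227, 206, 150, 41, 86, 88, 81, 68]
rod_red 0.95 cradle frame [16.6 34. ] [ 21.5 160.5] 89.6 ztop [56.3 58.4 58.9]
rod_yellow 0.91 cradle frame [-14.  -29.2] [ 34.4 106.2] 82.7 ztop [213.1 215.  215.7]
pos [0.5781 0.2095 0.1623] jaw 110.1 w 0.0159 F [-0.1 -0.1 -1.3]
 delta cm [1.563e+01 1.000e-02 0.000e+00] |15.6|
 turn world z 0.1 deg -> twist -0.002 rad (tool x down) tilt [ 2.e-04  2.e-04 -1.e+00] q6 -108.5 t 24.95
```

Emit:
step_arm(
  deltas=[
    {"translation":[4,0,0.1],"twist":0,"gripper":1},
    {"translation":[4,0,0],"twist":0,"gripper":1},
    {"translation":[3,0,0],"twist":0,"gripper":1},
    {"translation":[2,0,0],"twist":0,"gripper":1},
    {"translation":[1,0,0],"twist":0,"gripper":1},
    {"translation":[1,0,0],"twist":0,"gripper":1},
    {"translation":[0.4,0,0],"twist":0,"gripper":1},
    {"translation":[0,0,0],"twist":0,"gripper":1},
  ],
)

```text
clock: 25.75
ee_pos: [0.5779, 0.2107, 0.0083]
eef_rot: [-70.4, 90.0, 39.8]
wrist_force: [-0.9, -0.6, -0.6]
gripper_width: 0.0159
```

```bash
python3 cr.py w9.png|tail -2
```

```text
rod_red 0.85 cradle frame [-0.6 31.1] [ 18.5 127.2] 88.4 ztop [56.7 58.3 58.7]
rod_yellow 0.77 cradle frame [-13.5 -26.1] [ 19.2 105.9] 89.9 ztop [59.4 61.3 62. ]
```

Emit:
step_arm(
  deltas=[
    {"translation":[0,0,-0.15],"twist":0,"gripper":1},
    {"translation":[0.3,0,0],"twist":0,"gripper":1},
    {"translation":[0,0,0],"twist":0,"gripper":1},
  ],
)

```text
clock: 26.2
ee_pos: [0.579, 0.2095, 0.0058]
eef_rot: [-89.6, 89.9, 20.6]
wrist_force: [0.8, -0.6, 2.9]
gripper_width: 0.016
```

Emit:
step_arm(
  deltas=[
    {"translation":[0,0,0],"twist":0,"gripper":2.6},
    {"translation":[0,0,0],"twist":0,"gripper":3.2},
    {"translation":[0,0,0],"twist":0,"gripper":3.2},
    {"translation":[-1,0,0],"twist":0,"gripper":3.2},
    {"translation":[-3,0,0],"twist":0,"gripper":3.2},
    {"translation":[-4,0,0],"twist":0,"gripper":4},
    {"translation":[-4,0,0],"twist":0,"gripper":4},
    {"translation":[-4,0,0],"twist":0,"gripper":4},
    {"translation":[0,0,0],"twist":0,"gripper":4},
  ],
)

```text
clock: 27.1
ee_pos: [0.5811, 0.2099, 0.1738]
eef_rot: [-86.3, 89.3, 24.0]
wrist_force: [0.5, -0.6, 0.4]
gripper_width: 0.0403
```

```bash
python3 cr.py w10.png
python3 - <<'E'
from h import *
p=shoot("scene"); W=cloud(p); cv2.imwrite("pics/end.png",cv2.resize(p["pixels"][90:370,180:460,::-1],(590,590),interpolation=cv2.INTER_CUBIC))
for t in "rod_blue comb drum paint_jar flag_holder puppet mallet lacquer_bowl glue".split():
    for r in models.masks_of(p,t)[:1]:
        w=W[r["mask"]]; print(t,np.round(r["point"]),np.round(np.nanmedian(w,0),3))
E
```

```text
[0.57982001 0.2099524  0.16994208] 0.03991635337079345
near 3067 [-40.    2.2] [124.9  39.9] 89.9 z 57.8
[6, 85, 88, 91, 75, 47, 272, 274, 235, 40, 89, 86, 83, 85, 90, 84, 68, 49, 300, 270, 221, 76, 88, 93, 91, 81]
far 2366 [40.  2.] [124.5  40. ] 90.0 z 57.6
[5, 83, 77, 75, 74, 46, 179, 200, 168, 0, 72, 89, 74, 75, 82, 77, 60, 47, 203, 196, 142, 40, 80, 79, 78, 65]
rod_red 0.67 cradle frame [ 7.7 33.5] [ 20.4 142.8] 89.4 ztop [56.6 58.4 58.9]
rod_yellow 0.92 cradle frame [ 13.2 -28.3] [ 18.  156.9] 89.4 ztop [56.4 58.4 58.9]
rod_blue [272. 288.] [ 0.569 -0.332  0.082]
comb [311. 218.] [ 0.505 -0.03   0.019]
drum [349. 306.] [ 0.763 -0.283  0.071]
paint_jar [232. 255.] [ 0.406 -0.296  0.06 ]
flag_holder [414. 174.] [0.71  0.294 0.025]
puppet [374. 223.] [ 0.711 -0.007  0.095]
mallet [399. 130.] [0.577 0.497 0.025]
lacquer_bowl [227. 336.] [ 0.554 -0.506  0.088]
glue [228. 336.] [ 0.554 -0.506  0.087]
```

View pics/end.png

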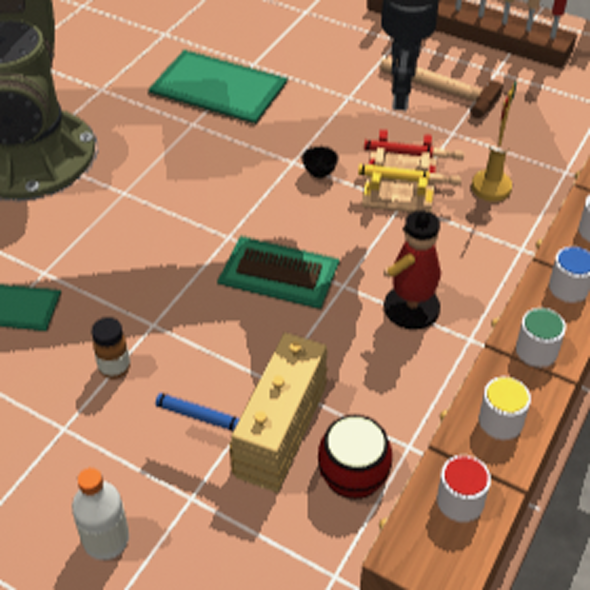

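The final view shows both rods in their own notches (red (398,145), yellow (397,178)), the comb on the middle tile (280,268), blue still plugged in (195,412), and everything else standing. Handing in.

```bash
python3 -c "
from bench import bot
bot.finish_job(); print(bot.observe()['clock'])"
```

```text
the job is handed in; nothing more can be done
the job is handed in; nothing more can be done
```

I moved the comb onto the middle-sized green tile, then pulled the red and yellow rods and laid each in its own notches. I handed the job in at about 27 s of the 72 s allowed; the interface gives no verdict.

**Final checks**
- **Comb:** flat and about 2 mm from the tile's middle.
- **Rods:** both tops at about 58 mm, as expected. Across the notches they are off by about 0.3 mm. Along the rails they sit about 10 mm from centre, toward the robot. I chose that offset to keep clear of the flag holder, and it is inside the 25 mm allowed.
- **Blue rod:** still plugged in, and its measured position is within about 1 mm of the start.
- **Other things:** the drum, jar, flag holder, puppet and glue bottle measure unmoved.

**What disagreed or failed**
- **Fingertips:** they sit about 30 to 36 mm behind the reported TCP, against 4 to 7 mm from the text. My first comb grip missed because of this and I repeated it lower.
- **Red rod:** I also regripped it about 6 mm deeper before pulling.
- **Grip widths:** they read 1 to 3 mm under the true sizes.
- **Rod positions in later wrist views:** some read 1 to 2 mm off, because part of the rod was hidden.
- **Bowl:** in the last picture the network mistook the glue bottle for it. I judged the bowl in place by eye only.
- **Mallet:** its median position read 23 mm different along its length, probably because the arm hid part of it. I never went near it.

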